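# Seat a keyed specimen carrier in a microscope's rotary stage

### The arm

A 6-joint arm with a two-finger parallel gripper is mounted at the origin on the work surface. World frame = base frame: x ahead of the robot, y to its left, z up, the work surface at z = 0. Lengths are in mm, angles in rad, forces in N, time in s.
With the tool pointing down it reaches from about 375 to 925 mm from the base axis. Payload 5.7 kg.
Tool frame: the origin (TCP) lies midway between the tips of the shut fingers; the grasp point (between the pads) lies ctrl.pinch_z behind it (ctrl.pinch_z is the distance from the TCP to the grasp point, in mm); z points along the fingers, y is the direction in which the jaws open and shut (so a half turn about z gives the same grasp; the last joint's range is limited). The gripper opens to 85 mm and grips with 20 to 120 N. Pads are 22 mm wide; open, the fingers measure 114 mm over their backs; the gripper's body (76 mm by 85 mm) begins 54 mm behind the grasp point. The pads swing forward as they close: fully open they stand 13 mm farther back than shut.
Start: joints at [1.09, 0.359, 1.51, -0, 1.272, -0.115], TCP at [214.609, 560.273, 231.267] pointing down, gripper open.
Joint ranges: [-2.97, 2.97], [-1.01, 2.36], [0.21, 2.38], [-0.96, 4.11], [0.2, 2.71], [-2.98, 2.98]. Speed limits (rad/s): [2.39, 2.39, 3.14, 3.14, 3.14, 3.14].

### API

Orientations are given as a unit quaternion [w, x, y, z].
In Python, from station import ctrl gives the robot as it stands.
- The arm moves only by the shell command python3 -m creep 'ROWS' [FORCE]. ROWS is JSON, a list of rows, each an object of numbers: "x", "y", "z": the shift along the tool's x, y, z scaled (see below); "roll": the turn about the tool's z scaled (see below); "jaw": the gripper command: -1 is shut, 1 is fully open, values between are in proportion. In form: [{"x": .., "y": .., "z": .., "roll": .., "jaw": ..}, ...]. A call has 1 to 10 rows; each row shifts and turns the commanded pose from where the row before left it, along the tool's axes as they then stand; what a row does not reach is not made up. The controller multiplies each number of a shift by 0.12 m and each number of a turn by 5 degrees. A row lasts 1/10 s, in which the tool goes at most 50 mm and 8.59 degrees, less where a joint would pass 70% of its speed; a pose out of reach is approached as far as the arm can. A call with a number of a shift or a turn outside -1 to 1 is refused whole. A call with a gripper value outside its range is refused whole. The fingers move at their own pace and stop on an object; FORCE is the grip in N (left out, the last holds). Time passes only in rows, so rows that do not move let the fingers close. It gives the time, the measured TCP pose, the force and the opening at its end, in the units of the state.
- ctrl.sense(): the state, without advancing time (a new reading comes with each control period).
- ctrl.read_camera(name): name is "side" or "top" or "wrist"; returns the picture (480x640x3 uint8, red, green, blue); there is no depth.
- ctrl.camera_params(name): a dict with "mtx" (3x3 intrinsics, pixels), "rvec" (rotation vector, rad) and "tvec" (3), from world to camera coordinates, as OpenCV has them. Camera axes: x right, y down, z forward; pixel columns grow to the right and rows downward; lengths in mm; the calibration is good to about 2 mm. A picture is of the moment at which its call begins: read the wrist's pose just before it. camera_params takes no time and is no camera call; for the wrist camera it gives the pose at the moment of the call.
- ctrl.sign_off(): hands the job in, once; it reports no verdict.
The state is a dict: "time": time; "joint_positions": joint angles; "dq": joint speeds; "effort": joint torques, N m; "eef_pos": TCP position; "orientation": TCP orientation; "ft_force": force on the tool from outside, world axes, zero at the start; "moment": the same for the moment, N m; "gripper_width": finger opening in mm.
Only numpy, scipy, OpenCV 4.12 (cv2) and the standard library are available. Lean on these libraries where they do the work, as an engineer would, in place of code of your own. Each camera call takes 0.05 s, during which the arm holds its last target.

### The job

Take the specimen carrier with the oblong clamp block out of the rack and seat it in the bore of the microscope's rotary stage: rest it gently in the bore, turn it under light pressure until the tongue under it finds the slot of the locked spindle, and push it fully home, flange flush on the stage, then let go. Press and twist gently, for more than 50 N would hurt the spindle; leave the other carrier, the objective and the jar where they are.

Things in the scene. Friction and masses are not known exactly. Their poses are not given: they have to be found in the camera images.
- carrier_grip (a point): Bare metal specimen carrier to be seated, loose, about 0.2 kg, upright in a pocket of the rack. The point is the middle of its grip, 28 mm above its flange's underside; x, y level, z up. Its oblong clamp block, 24 mm (x) by 40 mm (y), reaches from 23 mm below the point to 15 mm above: pinch it from above across the 24 mm. Half a turn about z makes no difference.
- well (a point): Mouth of the stage's bore, centre, 60 mm above the table; z up. Bore 31.3 mm across, chamfer 2 mm. 16 mm down lies the spindle's flat steel face, with a slot right across it 8.6 mm wide, 15 mm deep. The spindle is locked, at an unmeasured angle: seen from above the slot runs 0.2 to 1.4 rad counter-clockwise of this y axis. The tongue drops in when within about 0.08 rad of the slot's line.
- rack: Fixed grey plastic rack, 85 mm (x) by 190 mm (y), 45 mm tall; origin at the centre of its underside. Two round upright pockets 37 mm across, right through, at y = -47.5 and +47.5 mm; the two carriers hang in them by their flanges, in either order.
- pillar: The other carrier, to be left in its pocket: same flange and spigot, but a round pillar 30 mm across and 38 mm tall above the flange and no tongue. Origin at the centre of the flange's underside.
- objective: Dark metal microscope objective, 30 mm across and 48 mm tall, standing on the table; origin at the centre of its underside. To be left alone.
- jar: Small amber glass jar with a white cap, 44 mm across and 55 mm tall, standing on the table; origin at the centre of its underside. To be left alone.
- carrier: The same carrier, same axes; origin on its axis at its flange's underside. Flange 50 mm across, 5 mm thick (z 0 to 5 mm). Below it a round spigot 30 mm across, 14 mm long, chamfered 1.5 mm; across the spigot's end a drive tongue 6 mm thick (x), 26 mm long (y), 9 mm tall (z -14 to -23 mm), parallel to the block's long side.
- stage: Fixed rotary stage: aluminium-topped square box, 150 by 150 mm, 60 mm tall, degree scale around the bore, black knobs on both y sides reaching 105 mm from the bore's axis. Origin at the centre of its underside, 60 mm below the bore's mouth. All rigid: nothing yields when pressed. With the tongue resting on the spindle's face the flange stays 7 mm above the top.
Not all that is in view belongs to the job. There is more than one size of the stage; the one meant has the size given above.

How it is judged:
By the outcome, as a careful person would: the job done as asked, in the order asked, and still so for the second after the job is handed in, with the robot touching nothing.
It also fails if it takes over 64 s, if anything falls off the work surface, if the arm or the gripper's body presses on something with over 40 N, if the wrist force passes 120 N, or if a joint passes its speed limit or range.

## Working session

There is one attempt and no reset: what is moved stays moved. The work goes in short steps, Python scripts to look and compute and a shell command to move; the robot and the scene stay as the last step left them, time stands still between calls to the robot, and variables do not carry over. Pictures are saved under pics/ and viewed, and the job is handed in when it is done.

```bash
ls; mkdir -p pics; python3 - <<'E'
from station import ctrl
import cv2
s=ctrl.sense();print(s,ctrl.pinch_z)
for n in("top","side","wrist"):
    p=ctrl.camera_params(n);print(n,p)
    cv2.imwrite(f"pics/{n}0.png",ctrl.read_camera(n)[:,:,::-1])
E
```

```text
pics
{'time': 0.0, 'joint_positions': array([ 1.08988630e+00,  3.59497234e-01,  1.51143133e+00,  9.35944473e-06,
        1.27249391e+00, -1.15085888e-01]), 'dq': array([ 0.00064113,  0.00067945, -0.001371  ,  0.00050528,  0.00143352,
        0.00091017]), 'effort': array([ 7.29198728e-04, -5.27616405e+01, -2.78621703e+01, -7.69172493e-05,
        1.32444574e-02,  2.33976294e-06]), 'eef_pos': array([214.31305081, 559.69632769, 230.45862705]), 'orientation': array([-2.72899539e-04,  1.81895111e-01,  9.83317513e-01, -8.73276324e-04]), 'ft_force': array([0.18305751, 0.37412634, 0.46978887]), 'moment': array([-0.06549308, -0.0006161 , -0.0186527 ]), 'gripper_width': 85.44985991800577} 18.700000000000003
top {'mtx': array([[608.33728087,   0.        , 324.68036235],
       [  0.        , 608.33728087, 242.95457734],
       [  0.        ,   0.        ,   1.        ]]), 'rvec': array([ 2.15193834, -2.2083845 ,  0.06794606]), 'tvec': array([ 66.18059076, 564.92017916, 973.31310424])}
side {'mtx': array([[462.38700354,   0.        , 316.20733535],
       [  0.        , 462.38700354, 242.37161408],
       [  0.        ,   0.        ,   1.        ]]), 'rvec': array([ 2.39202446, -0.53167405,  0.21563636]), 'tvec': array([-478.29889171,  264.9374254 ,  573.20424536])}
wrist {'mtx': array([[403.4516093 ,   0.        , 321.18099657],
       [  0.        , 403.4516093 , 236.92522328],
       [  0.        ,   0.        ,   1.        ]]), 'rvec': array([-2.36519866, -1.62728118, -0.2552651 ]), 'tvec': array([-599.49678679,  -40.00490163,  380.34406812])}
```

View pics/top0.png

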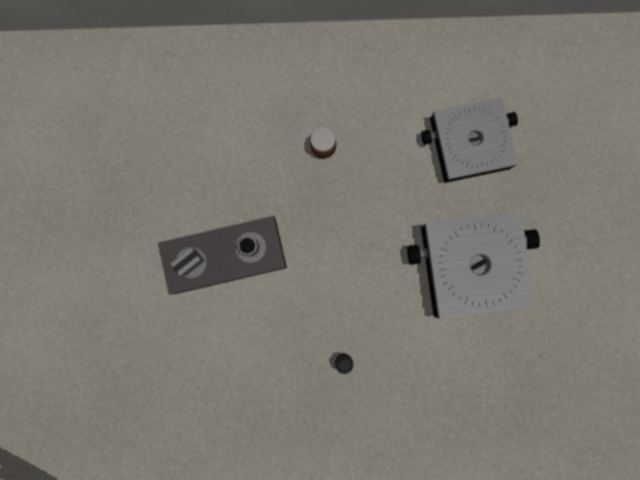

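View pics/side0.png

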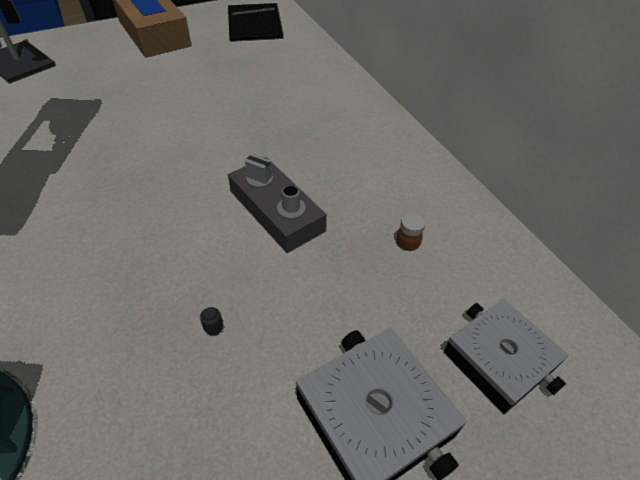

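View pics/wrist0.png

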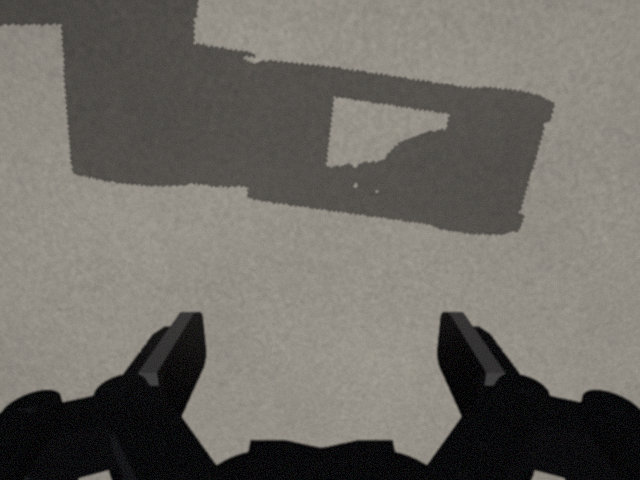

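Top view: the rack is at about (222,255), with the block carrier at (188,263) and the pillar at (248,247). The jar is at (322,142) and the objective at (344,363). The large stage has its bore at (480,265), and a smaller decoy stage sits at (476,138).

```bash
cat > h.py <<'E'
from station import ctrl
import cv2, numpy as np
def ray(n,uv,p=None):
    p=p or ctrl.camera_params(n)
    R=cv2.Rodrigues(p['rvec'])[0]; c=-R.T@p['tvec']
    d=R.T@np.linalg.inv(p['mtx'])@np.array([uv[0],uv[1],1.]); return c,d
def onz(n,uv,z,p=None):
    c,d=ray(n,uv,p); return c+d*(z-c[2])/d[2]
def tri(a,b):
    (c1,d1),(c2,d2)=a,b
    t=np.linalg.lstsq(np.c_[d1,-d2],c2-c1,rcond=None)[0]
    p,q=c1+t[0]*d1,c2+t[1]*d2; return (p+q)/2,np.linalg.norm(p-q)
def proj(n,P,p=None):
    p=p or ctrl.camera_params(n)
    return cv2.projectPoints(np.array([P],float),p['rvec'],p['tvec'],p['mtx'],None)[0].ravel()
E
python3 - <<'E'
import cv2
im=cv2.imread("pics/top0.png")
a=cv2.resize(im[205:305,150:290],None,fx=5.5,fy=5.5,interpolation=cv2.INTER_CUBIC);cv2.imwrite("pics/c1.png",a)
a=cv2.resize(im[205:325,400:550],None,fx=5,fy=5,interpolation=cv2.INTER_CUBIC);cv2.imwrite("pics/c2.png",a)
E
```

```text
(no output)
```

View pics/c1.png

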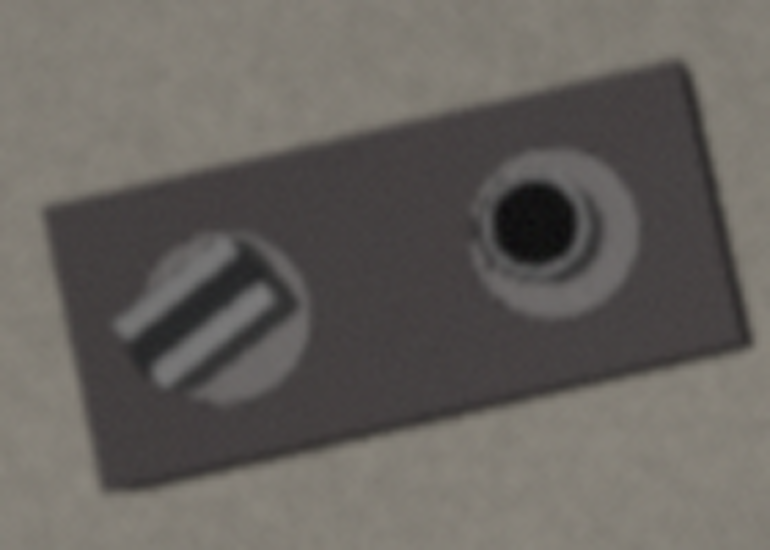

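View pics/c2.png

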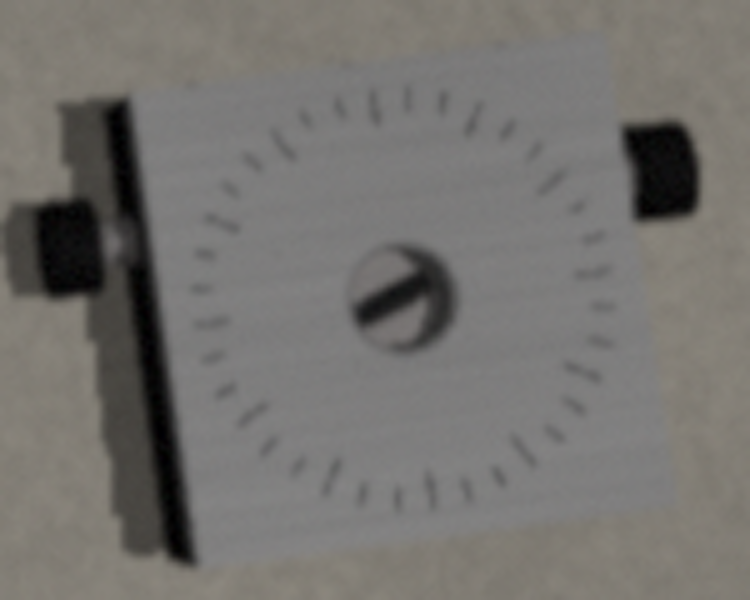

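```bash
python3 - <<'E'
from h import *
f=lambda x,y,ox,oy,s:((x+.5)/s-.5+ox,(y+.5)/s-.5+oy)
print("flange c",onz("top",f(226,318,150,205,5.5),50), "pillar fl",onz("top",f(555,235,150,205,5.5),50))
for c in[(45,208),(680,62),(750,345),(105,490)]: print("rack",onz("top",f(*c,150,205,5.5),45))
A=onz("top",f(115,328,150,205,5.5),88);B=onz("top",f(218,235,150,205,5.5),88);print("blk",A,B,np.degrees(np.arctan2(*(B-A)[[1,0]])))
for c in[(130,97),(603,37),(680,500),(195,563)]: print("stage",onz("top",f(*c,400,205,5),60))
print("bore",onz("top",f(403,298,400,205,5),60))
A=onz("top",f(355,318,400,205,5),44);B=onz("top",f(430,275,400,205,5),44);print("slot",A,B,np.degrees(np.arctan2(*(B-A)[[1,0]])))
print("obj",onz("top",(344,362),48),"jar",onz("top",(323,137),55))
p=ctrl.camera_params("wrist");R=cv2.Rodrigues(p['rvec'])[0];print("cam pos",-R.T@p['tvec'],R)
from scipy.spatial.transform import Rotation as Ro
q=ctrl.sense()['orientation'];print(Ro.from_quat([q[1],q[2],q[3],q[0]]).as_matrix())
E
```

```text
flange c [538.99483795 264.43410373  50.        ] pillar fl [560.47850807 169.11176613  50.        ]
rack [572.5644959  317.97304214  45.        ]
rack [610.29160574 132.52049707  45.        ]
rack [527.47815838 113.87392819  45.        ]
rack [490.44453207 301.07917271  45.        ]
blk [535.28992867 286.51185944  88.        ] [560.34638056 257.68914398  88.        ] -48.99858742991967
stage [ 589.26517378 -107.91959383   60.        ]
stage [ 604.23555521 -256.78182777   60.        ]
stage [ 459.12697102 -273.59237804   60.        ]
stage [ 443.46175874 -122.6267827    60.        ]
bore [ 523.99992185 -190.6091274    60.        ]
slot [ 518.53760698 -179.07400154   44.        ] [ 531.56215215 -203.40569157   44.        ] -61.84023837336
obj [376.82342589  25.8233524   48.        ] jar [733.62920835  49.59577383  55.        ]
cam pos [140.59007813 588.9285799  373.09618255] [[ 0.3577176   0.93382838 -0.00163459]
 [ 0.88837145 -0.33976408  0.30879853]
 [ 0.28780945 -0.11191479 -0.95112607]]
[[-9.33820948e-01  3.57740088e-01 -6.82621301e-04]
 [ 3.57740693e-01  9.33820102e-01 -1.27014594e-03]
 [ 1.83063374e-04 -1.43029030e-03 -9.99998960e-01]]
```

```bash
python3 -m creep '[{"x":-0.34,"y":-0.133,"jaw":1},{"x":-0.34,"y":-0.133,"jaw":1},{"x":-0.34,"y":-0.133,"jaw":1},{"x":-0.34,"y":-0.133,"jaw":1},{"x":-0.34,"y":-0.133,"jaw":1},{"x":-0.34,"y":-0.133,"jaw":1},{"x":-0.34,"y":-0.133,"jaw":1},{"x":-0.34,"y":-0.133,"jaw":1},{"x":-0.34,"y":-0.133,"jaw":1},{"x":-0.34,"y":-0.133,"jaw":1}]' 30
python3 -m creep '[{"roll":1,"jaw":1},{"roll":1,"jaw":1},{"roll":1,"jaw":1},{"roll":1,"jaw":1},{"roll":1,"jaw":1},{"roll":0.6,"jaw":1},{"jaw":1},{"jaw":1},{"jaw":1}]'
python3 - <<'E'
from h import *
print(ctrl.sense()['eef_pos']);p=ctrl.camera_params("wrist");print(p)
cv2.imwrite("pics/w1.png",ctrl.read_camera("wrist")[:,:,::-1])
E
```

```text
[214.39272963 559.83260384 230.63711009]
{'mtx': array([[403.4516093 ,   0.        , 321.18099657],
       [  0.        , 403.4516093 , 236.92522328],
       [  0.        ,   0.        ,   1.        ]]), 'rvec': array([-2.36529406, -1.62728455, -0.25556359]), 'tvec': array([-599.63990908,  -40.01098673,  380.30816992])}$[0]: bad value
$[0]: bad value
```

View pics/w1.png

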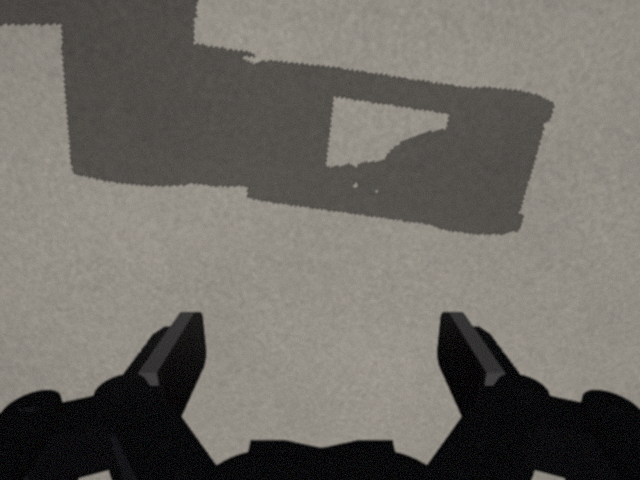

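The call was refused, so nothing moved. I think every row needs all five keys.

```bash
python3 -m creep '[{"x":-0.34,"y":-0.133,"z":0,"roll":0,"jaw":1},{"x":-0.34,"y":-0.133,"z":0,"roll":0,"jaw":1},{"x":-0.34,"y":-0.133,"z":0,"roll":0,"jaw":1},{"x":-0.34,"y":-0.133,"z":0,"roll":0,"jaw":1},{"x":-0.34,"y":-0.133,"z":0,"roll":0,"jaw":1},{"x":-0.34,"y":-0.133,"z":0,"roll":0,"jaw":1},{"x":-0.34,"y":-0.133,"z":0,"roll":0,"jaw":1},{"x":-0.34,"y":-0.133,"z":0,"roll":0,"jaw":1},{"x":-0.34,"y":-0.133,"z":0,"roll":0,"jaw":1},{"x":-0.34,"y":-0.133,"z":0,"roll":0,"jaw":1}]' 30 &&
python3 -m creep '[{"x":0,"y":0,"z":0,"roll":1,"jaw":1},{"x":0,"y":0,"z":0,"roll":1,"jaw":1},{"x":0,"y":0,"z":0,"roll":1,"jaw":1},{"x":0,"y":0,"z":0,"roll":1,"jaw":1},{"x":0,"y":0,"z":0,"roll":1,"jaw":1},{"x":0,"y":0,"z":0,"roll":0.6,"jaw":1},{"x":0,"y":0,"z":0,"roll":0,"jaw":1},{"x":0,"y":0,"z":0,"roll":0,"jaw":1},{"x":0,"y":0,"z":0,"roll":0,"jaw":1}]' &&
python3 - <<'E'
from h import *
print(ctrl.sense()['eef_pos']);p=ctrl.camera_params("wrist");print(p)
import pickle;pickle.dump(p,open("w2.pkl","wb"))
cv2.imwrite("pics/w2.png",ctrl.read_camera("wrist")[:,:,::-1])
E
```

```text
time: 1.2
eef_pos: [539.6, 263.9, 231.2]
orientation: [-0.0, 0.182, 0.983, -0.0]
ft_force: [0.2, -0.2, 0.1]
gripper_width: 85.2
time: 2.1
eef_pos: [538.5, 265.3, 231.2]
orientation: [-0.0, 0.414, 0.91, -0.0]
ft_force: [-0.5, -0.3, -0.1]
gripper_width: 85.4
[538.46825983 265.28007944 231.18547426]
{'mtx': array([[403.4516093 ,   0.        , 321.18099657],
       [  0.        , 403.4516093 , 236.92522328],
       [  0.        ,   0.        ,   1.        ]]), 'rvec': array([-2.66228588, -0.99814039, -0.15793442]), 'tvec': array([-580.51744614, -186.33040435,  332.39177455])}
```

View pics/w2.png

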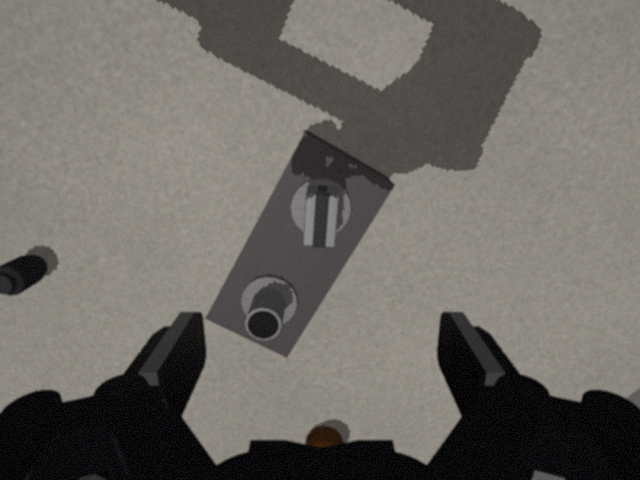

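```bash
python3 - <<'E'
import cv2
im=cv2.imread("pics/w2.png")
cv2.imwrite("pics/c3.png",cv2.convertScaleAbs(cv2.resize(im[165:260,270:375],None,fx=6,fy=6,interpolation=cv2.INTER_CUBIC),alpha=1.5))
E
```

```text
(no output)
```

View pics/c3.png

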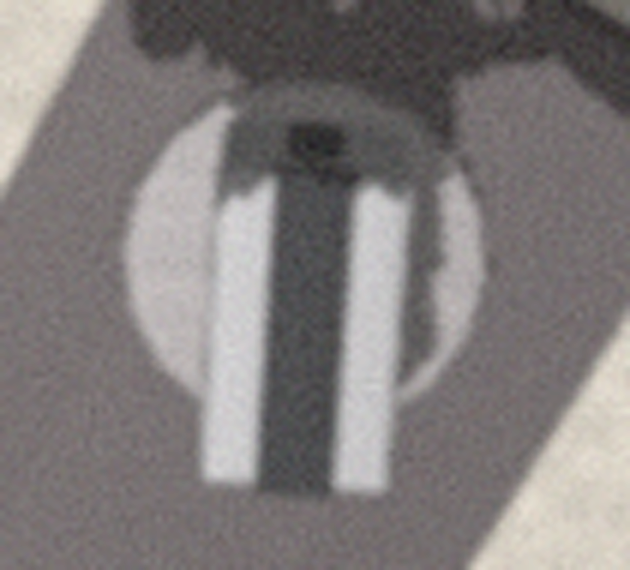

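```bash
python3 - <<'E'
from h import *
import pickle;p=pickle.load(open("w2.pkl","rb"))
f=lambda x,y:((x+.5)/6-.5+270,(y+.5)/6-.5+165)
L=[onz("w",f(*c),88,p) for c in[(203,483),(218,190),(385,492),(411,195)]]
for a in L:print(a)
d1=L[1]-L[0];d2=L[3]-L[2]
a1,a2=[np.degrees(np.arctan2(d[1],d[0])) for d in(d1,d2)];print(a1,a2)
a=np.radians((a1+a2)/2);u=np.array([np.cos(a),np.sin(a),0])
n=np.array([-u[1],u[0],0]);print("width",(L[0]-L[2])@n,(L[1]-L[3])@n)
mid=(L[0]+L[2])/2;print("centre",mid+20*u)
print("flange c",onz("w",f(306,250),50,p), "edges", onz("w",f(124,250),50,p),onz("w",f(487,250),50,p))
E
```

```text
[541.63119032 241.97605318  88.        ]
[518.87859275 271.56692863  88.        ]
[559.55033994 256.02983243  88.        ]
[536.75819864 286.35447755  88.        ]
127.55689472880049 126.92869013381232
width 22.77030406013627 23.18289705157887
centre [538.48688814 264.9245056   88.        ]
flange c [537.72436114 265.94954826  50.        ] edges [518.91028592 249.53449527  50.        ] [556.43482686 282.2742032   50.        ]
```

```bash
python3 -m creep '[{"x":0,"y":0,"z":0.1,"roll":0.78,"jaw":1},{"x":0,"y":0,"z":0.3,"roll":0,"jaw":1},{"x":0,"y":0,"z":0.3,"roll":0,"jaw":1},{"x":0,"y":0,"z":0.3,"roll":0,"jaw":1},{"x":0,"y":0,"z":0.25,"roll":0,"jaw":1},{"x":0,"y":0,"z":0.15,"roll":0,"jaw":1},{"x":0,"y":0,"z":0.06,"roll":0,"jaw":1},{"x":0,"y":0,"z":0,"roll":0,"jaw":1},{"x":0,"y":0,"z":0,"roll":0,"jaw":1}]' 30 && python3 -m creep '[{"x":0,"y":0,"z":0,"roll":0,"jaw":0.2},{"x":0,"y":0,"z":0,"roll":0,"jaw":-0.2},{"x":0,"y":0,"z":0,"roll":0,"jaw":-0.4},{"x":0,"y":0,"z":0,"roll":0,"jaw":-0.6},{"x":0,"y":0,"z":0,"roll":0,"jaw":-1},{"x":0,"y":0,"z":0,"roll":0,"jaw":-1},{"x":0,"y":0,"z":0,"roll":0,"jaw":-1},{"x":0,"y":0,"z":0,"roll":0,"jaw":-1},{"x":0,"y":0,"z":0,"roll":0,"jaw":-1}]' 40
```

```text
time: 3.05
eef_pos: [539.3, 265.6, 57.0]
orientation: [0.001, 0.445, 0.896, 0.0]
ft_force: [0.2, -0.1, 0.5]
gripper_width: 85.2
time: 3.95
eef_pos: [538.8, 265.4, 56.6]
orientation: [0.0, 0.445, 0.895, 0.0]
ft_force: [-0.9, -0.4, 4.9]
gripper_width: 23.6
```

```bash
python3 -m creep '[{"x":0,"y":0,"z":-0.03,"roll":0,"jaw":-1},{"x":0,"y":0,"z":-0.07,"roll":0,"jaw":-1},{"x":0,"y":0,"z":-0.12,"roll":0,"jaw":-1},{"x":0,"y":0,"z":-0.16,"roll":0,"jaw":-1},{"x":0,"y":0,"z":-0.18,"roll":0,"jaw":-1},{"x":0,"y":0,"z":-0.18,"roll":0,"jaw":-1},{"x":0,"y":0,"z":-0.12,"roll":0,"jaw":-1},{"x":0,"y":0,"z":-0.06,"roll":0,"jaw":-1},{"x":0,"y":0,"z":0,"roll":0,"jaw":-1},{"x":0,"y":0,"z":0,"roll":0,"jaw":-1}]' 50
python3 - <<'E'
from h import *
cv2.imwrite("pics/w3.png",ctrl.read_camera("wrist")[:,:,::-1])
cv2.imwrite("pics/s3.png",cv2.resize(ctrl.read_camera("side")[100:340,100:420,::-1],None,fx=2.4,fy=2.4))
E
```

```text
time: 4.95
eef_pos: [538.1, 265.2, 166.2]
orientation: [-0.0, 0.445, 0.895, -0.0]
ft_force: [-0.6, 0.4, -2.1]
gripper_width: 23.3
```

View pics/s3.png

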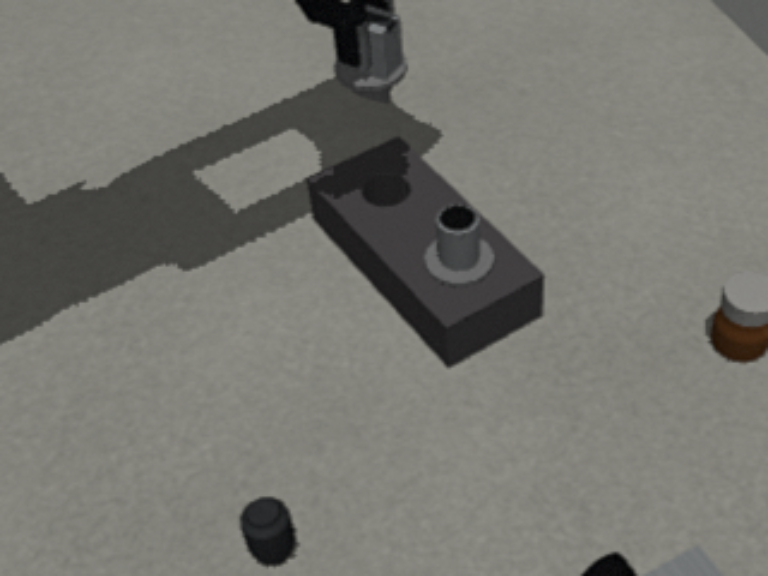

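View pics/w3.png

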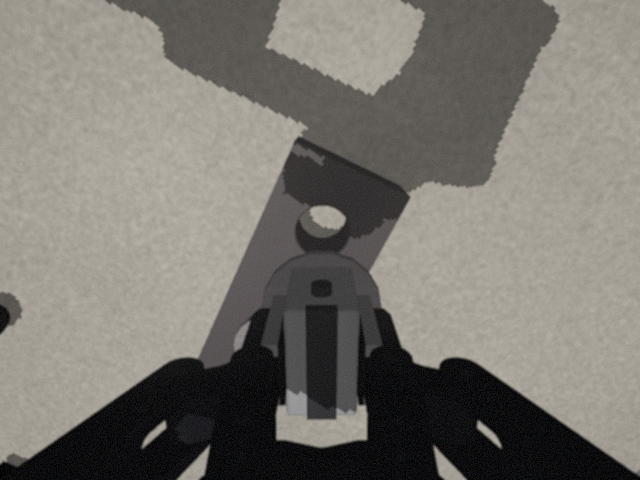

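```bash
python3 - <<'E'
from h import *
s=ctrl.sense();t=s['eef_pos'];P=onz("wrist",(322,252),t[2]-6.6)
X=np.array([-.605,.797,0]);Y=np.array([.797,.605,0])
print("front edge rel",(P-t)@X,(P-t)@Y, "(25 = centred)")
E
python3 -m creep '[{"x":-0.12,"y":-0.09,"z":0,"roll":0,"jaw":-1},{"x":-0.25,"y":-0.18,"z":0,"roll":0,"jaw":-1},{"x":-0.3,"y":-0.22,"z":0,"roll":0,"jaw":-1},{"x":-0.3,"y":-0.22,"z":0,"roll":0,"jaw":-1},{"x":-0.3,"y":-0.22,"z":0,"roll":0,"jaw":-1},{"x":-0.3,"y":-0.22,"z":0,"roll":0,"jaw":-1},{"x":-0.3,"y":-0.22,"z":0,"roll":0,"jaw":-1},{"x":-0.3,"y":-0.22,"z":0,"roll":0,"jaw":-1},{"x":-0.3,"y":-0.22,"z":0,"roll":0,"jaw":-1},{"x":-0.3,"y":-0.22,"z":0,"roll":0,"jaw":-1}]'
python3 -m creep '[{"x":-0.3,"y":-0.22,"z":0,"roll":0,"jaw":-1},{"x":-0.15,"y":-0.12,"z":0,"roll":0,"jaw":-1},{"x":-0.06,"y":-0.04,"z":0,"roll":0,"jaw":-1},{"x":0,"y":0,"z":0,"roll":0,"jaw":-1},{"x":0,"y":0,"z":0,"roll":0,"jaw":-1},{"x":0,"y":0,"z":0,"roll":0,"jaw":-1},{"x":0,"y":0,"z":0,"roll":0,"jaw":-1}]'
python3 - <<'E'
from h import *
import pickle
p=ctrl.camera_params("wrist");pickle.dump((p,ctrl.sense()),open("w4.pkl","wb"))
cv2.imwrite("pics/w4.png",ctrl.read_camera("wrist")[:,:,::-1])
E
```

```text
front edge rel 24.945579447355016 0.7091934277834797 (25 = centred)
time: 6.05
eef_pos: [543.8, -149.2, 165.9]
orientation: [-0.001, 0.445, 0.895, -0.0]
ft_force: [-0.1, -0.9, -2.1]
gripper_width: 23.2
time: 6.75
eef_pos: [545.6, -221.7, 166.5]
orientation: [-0.0, 0.444, 0.896, 0.0]
ft_force: [0.9, 1.0, -1.2]
gripper_width: 23.2
```

View pics/w4.png

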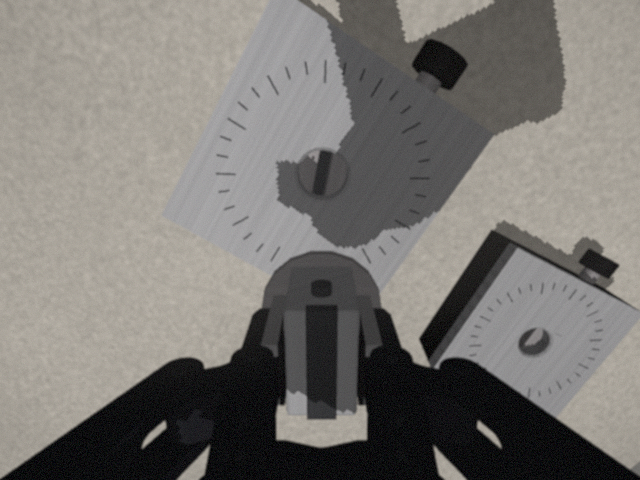

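```bash
python3 - <<'E'
import cv2
im=cv2.imread("pics/w4.png")
cv2.imwrite("pics/c4.png",cv2.convertScaleAbs(cv2.resize(im[135:215,275:375],None,fx=7,fy=7,interpolation=cv2.INTER_CUBIC),alpha=2))
E
```

```text
(no output)
```

View pics/c4.png

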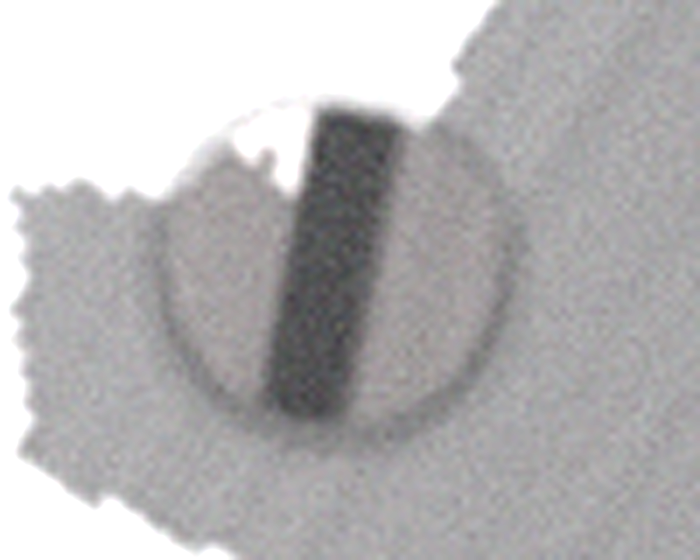

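```bash
python3 - <<'E'
from h import *
import pickle
p,s=pickle.load(open("w4.pkl","rb"));print(s['eef_pos'],s['orientation'])
f=lambda x,y:((x+.5)/7-.5+275,(y+.5)/7-.5+135)
for c in[(337,272),(148,255),(527,255),(325,92),(345,455)]:print("bore",onz("w",f(*c),60,p))
for a,b in[((320,115),(265,400)),((403,130),(347,415))]:
    A=onz("w",f(*a),44,p);B=onz("w",f(*b),44,p);d=B-A;print("slot",A,B,np.degrees(np.arctan2(d[1],d[0])))
q=s['orientation'];print(np.degrees(np.arctan2(q[2]**2-q[1]**2,2*q[1]*q[2])))
# stage tops corners
for c in[(163,213),(272,0),(493,136)]:print(onz("w",c,60,p))
E
```

```text
[ 545.56556452 -221.70350556  166.48318903] [-2.57995984e-04  4.44345655e-01  8.95855385e-01  4.71295034e-05]
bore [ 522.42481262 -189.07278431   60.        ]
bore [ 508.27295476 -197.94756263   60.        ]
bore [ 534.83299736 -177.76354198   60.        ]
bore [ 512.16309149 -177.31519982   60.        ]
bore [ 532.97888024 -201.73875121   60.        ]
slot [ 513.98291658 -180.48166952   44.        ] [ 525.94036027 -204.8978383    44.        ] -63.907407483218435
slot [ 520.91406412 -176.92647588   44.        ] [ 533.03477884 -201.3286014    44.        ] -63.58607219103819
37.23703491601639
[ 456.75144007 -270.62299297   60.        ]
[ 443.13044078 -130.59479437   60.        ]
[ 590.1741523  -109.36954234   60.        ]
```

```bash
python3 -m creep '[{"x":0.16,"y":0.011,"z":0,"roll":0,"jaw":-1},{"x":0.168,"y":0,"z":0.08,"roll":0,"jaw":-1},{"x":0,"y":0,"z":0.15,"roll":0,"jaw":-1},{"x":0,"y":0,"z":0.15,"roll":0,"jaw":-1},{"x":0,"y":0,"z":0.12,"roll":0,"jaw":-1},{"x":0,"y":0,"z":0.05,"roll":0,"jaw":-1},{"x":0,"y":0,"z":0,"roll":0,"jaw":-1},{"x":0,"y":0,"z":0,"roll":0,"jaw":-1},{"x":0,"y":0,"z":0,"roll":0,"jaw":-1}]'
python3 - <<'E'
from h import *
t=ctrl.sense();print(t['eef_pos'],t['ft_force'],t['moment'])
cv2.imwrite("pics/s5.png",cv2.resize(ctrl.read_camera("side")[300:480,270:510,::-1],None,fx=3.3,fy=3.3))
cv2.imwrite("pics/t5.png",cv2.resize(ctrl.read_camera("top")[200:330,400:560,::-1],None,fx=4.5,fy=4.5))
E
```

```text
time: 7.7
eef_pos: [523.6, -191.2, 101.4]
orientation: [0.001, 0.445, 0.896, -0.0]
ft_force: [1.0, 0.0, -1.3]
gripper_width: 23.5
[ 523.61760598 -191.16824286  101.38200458] [ 0.97039098  0.00375809 -1.33123286] [0.0034302  0.04774931 0.01483219]
```

View pics/s5.png

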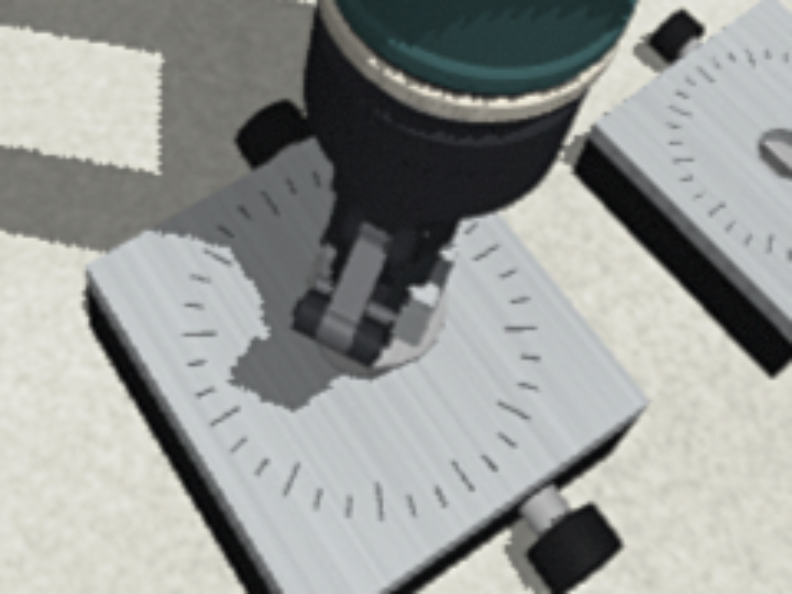

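View pics/t5.png

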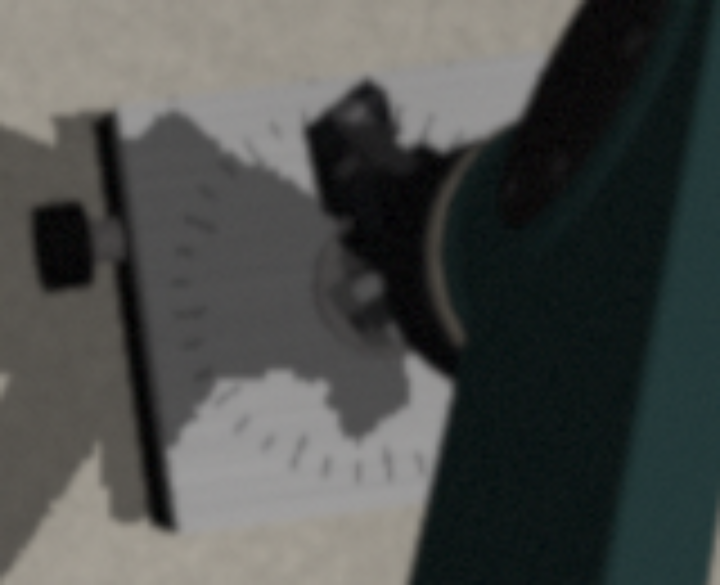

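```bash
python3 -m creep '[{"x":0.012,"y":0.002,"z":0.03,"roll":0,"jaw":-1},{"x":0,"y":0,"z":0.03,"roll":0,"jaw":-1},{"x":0,"y":0,"z":0,"roll":0,"jaw":-1},{"x":0,"y":0,"z":0,"roll":0,"jaw":-1},{"x":0,"y":0,"z":0,"roll":0,"jaw":-1}]'
for i in 1 2 3; do python3 -m creep '[{"x":0,"y":0,"z":0,"roll":0,"jaw":-1}]'; done
python3 -c "
from h import *
cv2.imwrite('pics/w6.png',ctrl.read_camera('wrist')[:,:,::-1])"
```

```text
time: 8.3
eef_pos: [522.3, -189.7, 93.3]
orientation: [0.0, 0.445, 0.895, -0.0]
ft_force: [-0.4, -0.1, -1.9]
gripper_width: 23.5
time: 8.4
eef_pos: [522.3, -189.7, 93.4]
orientation: [0.0, 0.445, 0.895, -0.0]
ft_force: [-0.4, 0.2, -2.0]
gripper_width: 23.3
time: 8.5
eef_pos: [522.3, -189.7, 93.4]
orientation: [0.0, 0.445, 0.895, -0.0]
ft_force: [-0.0, -0.9, -2.2]
gripper_width: 23.3
time: 8.6
eef_pos: [522.3, -189.6, 93.4]
orientation: [0.0, 0.445, 0.895, -0.0]
ft_force: [-0.6, 0.6, -1.8]
gripper_width: 23.1
```

View pics/w6.png

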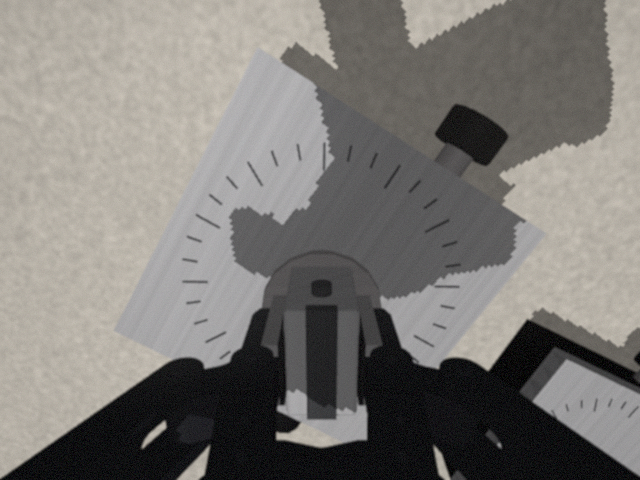

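```bash
python3 -m creep '[{"x":0,"y":0,"z":0.015,"roll":0,"jaw":-1},{"x":0,"y":0,"z":0.015,"roll":0,"jaw":-1},{"x":0,"y":0,"z":0.015,"roll":0,"jaw":-1},{"x":0,"y":0,"z":0,"roll":0,"jaw":-1},{"x":0,"y":0,"z":0,"roll":0,"jaw":-1}]'
for i in 1; do python3 -m creep '[{"x":0,"y":0,"z":0.008,"roll":0,"jaw":-1},{"x":0,"y":0,"z":0,"roll":0,"jaw":-1}]';python3 -m creep '[{"x":0,"y":0,"z":0.008,"roll":0,"jaw":-1},{"x":0,"y":0,"z":0,"roll":0,"jaw":-1}]'; done
```

```text
time: 9.15
eef_pos: [522.2, -189.6, 87.8]
orientation: [-0.0, 0.445, 0.895, -0.0]
ft_force: [-0.1, -0.1, -1.6]
gripper_width: 23.4
time: 9.35
eef_pos: [522.2, -189.6, 86.9]
orientation: [-0.0, 0.445, 0.895, -0.0]
ft_force: [0.1, 0.0, -0.1]
gripper_width: 23.1
time: 9.55
eef_pos: [522.2, -189.6, 85.9]
orientation: [-0.0, 0.445, 0.895, -0.0]
ft_force: [0.1, 0.2, -1.9]
gripper_width: 23.4
```

```bash
python3 -m creep '[{"x":0,"y":0,"z":0.008,"roll":0,"jaw":-1},{"x":0,"y":0,"z":0,"roll":0,"jaw":-1}]';python3 -m creep '[{"x":0,"y":0,"z":0.008,"roll":0,"jaw":-1},{"x":0,"y":0,"z":0,"roll":0,"jaw":-1}]';python3 -m creep '[{"x":0,"y":0,"z":0.005,"roll":0,"jaw":-1},{"x":0,"y":0,"z":0,"roll":0,"jaw":-1}]'
```

```text
time: 9.75
eef_pos: [522.2, -189.6, 84.9]
orientation: [-0.0, 0.445, 0.895, -0.0]
ft_force: [-0.1, 0.7, -2.3]
gripper_width: 23.5
time: 9.95
eef_pos: [522.2, -189.6, 84.0]
orientation: [-0.0, 0.445, 0.895, -0.0]
ft_force: [-0.1, 0.3, -1.1]
gripper_width: 23.4
time: 10.15
eef_pos: [522.2, -189.6, 83.4]
orientation: [-0.0, 0.445, 0.895, -0.0]
ft_force: [0.1, 0.8, -2.1]
gripper_width: 23.1
```

```bash
for i in 1; do python3 -m creep '[{"x":0,"y":0,"z":0.006,"roll":0,"jaw":-1},{"x":0,"y":0,"z":0,"roll":0,"jaw":-1}]';python3 -m creep '[{"x":0,"y":0,"z":0.006,"roll":0,"jaw":-1},{"x":0,"y":0,"z":0,"roll":0,"jaw":-1}]';python3 -m creep '[{"x":0,"y":0,"z":0.006,"roll":0,"jaw":-1},{"x":0,"y":0,"z":0,"roll":0,"jaw":-1}]'; done
```

```text
time: 10.35
eef_pos: [522.2, -189.6, 82.7]
orientation: [-0.0, 0.445, 0.895, -0.0]
ft_force: [-1.0, -1.1, -2.2]
gripper_width: 23.4
time: 10.55
eef_pos: [522.2, -189.6, 82.0]
orientation: [-0.0, 0.445, 0.895, -0.0]
ft_force: [0.3, 0.1, -1.0]
gripper_width: 23.1
time: 10.75
eef_pos: [522.2, -189.6, 81.2]
orientation: [-0.0, 0.445, 0.895, -0.0]
ft_force: [-0.3, 0.2, -1.9]
gripper_width: 23.0
```

```bash
python3 -m creep '[{"x":0,"y":0,"z":0.006,"roll":0,"jaw":-1},{"x":0,"y":0,"z":0,"roll":0,"jaw":-1}]';python3 -m creep '[{"x":0,"y":0,"z":0.006,"roll":0,"jaw":-1},{"x":0,"y":0,"z":0,"roll":0,"jaw":-1}]';python3 -m creep '[{"x":0,"y":0,"z":0.006,"roll":0,"jaw":-1},{"x":0,"y":0,"z":0,"roll":0,"jaw":-1}]'
```

```text
time: 10.95
eef_pos: [522.2, -189.6, 80.5]
orientation: [-0.0, 0.445, 0.895, -0.0]
ft_force: [-0.3, -0.5, -2.1]
gripper_width: 23.2
time: 11.15
eef_pos: [522.2, -189.6, 79.8]
orientation: [-0.0, 0.445, 0.895, -0.0]
ft_force: [-0.1, 0.6, -2.1]
gripper_width: 23.2
time: 11.35
eef_pos: [522.2, -189.6, 79.1]
orientation: [-0.0, 0.445, 0.895, -0.0]
ft_force: [-0.6, -0.5, -0.9]
gripper_width: 23.3
```

```bash
python3 -m creep '[{"x":0,"y":0,"z":0.004,"roll":0,"jaw":-1},{"x":0,"y":0,"z":0,"roll":0,"jaw":-1}]';python3 -m creep '[{"x":0,"y":0,"z":0.003,"roll":0,"jaw":-1},{"x":0,"y":0,"z":0,"roll":0,"jaw":-1}]'
```

```text
time: 11.55
eef_pos: [522.2, -189.6, 78.6]
orientation: [-0.0, 0.445, 0.895, -0.0]
ft_force: [-0.2, 0.4, -1.9]
gripper_width: 23.3
time: 11.75
eef_pos: [522.3, -189.6, 78.4]
orientation: [0.0, 0.445, 0.895, -0.0]
ft_force: [-0.8, 0.3, 0.5]
gripper_width: 23.7
```

Contact is starting. I'll press slightly further, in small steps.

```bash
python3 -m creep '[{"x":0,"y":0,"z":0.002,"roll":0,"jaw":-1},{"x":0,"y":0,"z":0,"roll":0,"jaw":-1}]';python3 -m creep '[{"x":0,"y":0,"z":0.002,"roll":0,"jaw":-1},{"x":0,"y":0,"z":0,"roll":0,"jaw":-1}]'
```

```text
time: 11.95
eef_pos: [522.3, -189.7, 78.3]
orientation: [0.0, 0.445, 0.896, -0.0]
ft_force: [-1.0, 0.8, 2.0]
gripper_width: 23.4
time: 12.15
eef_pos: [522.4, -189.7, 78.1]
orientation: [0.0, 0.445, 0.895, -0.0]
ft_force: [-1.2, 0.1, 2.4]
gripper_width: 23.4
```

```bash
python3 -m creep '[{"x":0,"y":0,"z":0.004,"roll":0,"jaw":-1},{"x":0,"y":0,"z":0,"roll":0,"jaw":-1},{"x":0,"y":0,"z":0,"roll":0,"jaw":-1}]';python3 -m creep '[{"x":0,"y":0,"z":0,"roll":0.4,"jaw":-1},{"x":0,"y":0,"z":0,"roll":0,"jaw":-1}]';python3 -m creep '[{"x":0,"y":0,"z":0,"roll":0.4,"jaw":-1},{"x":0,"y":0,"z":0,"roll":0,"jaw":-1}]'
```

```text
time: 12.45
eef_pos: [522.4, -189.7, 77.8]
orientation: [0.0, 0.445, 0.896, -0.0]
ft_force: [-2.1, 0.8, 6.2]
gripper_width: 23.3
time: 12.65
eef_pos: [522.6, -189.6, 77.6]
orientation: [0.0, 0.461, 0.887, 0.0]
ft_force: [0.0, 1.9, 4.0]
gripper_width: 23.3
time: 12.85
eef_pos: [522.2, -189.7, 77.1]
orientation: [-0.0, 0.476, 0.879, -0.0]
ft_force: [-0.6, 0.5, -2.0]
gripper_width: 23.1
```

```bash
python3 -m creep '[{"x":0,"y":0,"z":0.005,"roll":0,"jaw":-1},{"x":0,"y":0,"z":0,"roll":0,"jaw":-1}]';python3 -m creep '[{"x":0,"y":0,"z":0.004,"roll":0,"jaw":-1},{"x":0,"y":0,"z":0,"roll":0,"jaw":-1}]'
```

```text
time: 13.05
eef_pos: [522.2, -189.6, 76.5]
orientation: [-0.0, 0.476, 0.88, -0.0]
ft_force: [-0.1, 0.3, -1.0]
gripper_width: 23.4
time: 13.25
eef_pos: [522.2, -189.6, 76.1]
orientation: [-0.0, 0.476, 0.879, -0.0]
ft_force: [1.1, -0.4, -0.6]
gripper_width: 23.2
```

```bash
S='from station import ctrl;s=ctrl.sense();print("M",s["moment"].round(2))'
python3 -c "$S"; python3 -m creep '[{"x":0,"y":0,"z":0,"roll":0.4,"jaw":-1},{"x":0,"y":0,"z":0,"roll":0,"jaw":-1}]'; python3 -c "$S"; python3 -m creep '[{"x":0,"y":0,"z":0,"roll":0.4,"jaw":-1},{"x":0,"y":0,"z":0,"roll":0,"jaw":-1}]'; python3 -c "$S"; python3 -m creep '[{"x":0,"y":0,"z":0.006,"roll":0,"jaw":-1},{"x":0,"y":0,"z":0,"roll":0,"jaw":-1}]'; python3 -c "$S"
```

```text
M [ 0.03 -0.1  -0.02]
time: 13.45
eef_pos: [522.0, -189.6, 76.2]
orientation: [-0.0, 0.491, 0.871, -0.0]
ft_force: [-0.1, 0.1, -1.9]
gripper_width: 23.3
M [ 0.02 -0.04 -0.05]
time: 13.65
eef_pos: [522.0, -189.6, 76.2]
orientation: [-0.0, 0.506, 0.862, -0.0]
ft_force: [0.2, -0.5, -2.3]
gripper_width: 23.3
M [-0.05  0.03 -0.02]
time: 13.85
eef_pos: [522.1, -189.6, 75.4]
orientation: [-0.0, 0.506, 0.862, -0.0]
ft_force: [-0.7, 0.4, -2.2]
gripper_width: 23.3
M [ 0.    0.03 -0.01]
```

```bash
python3 -m creep '[{"x":0,"y":0,"z":0.01,"roll":0,"jaw":-1},{"x":0,"y":0,"z":0.01,"roll":0,"jaw":-1},{"x":0,"y":0,"z":0,"roll":0,"jaw":-1}]'; python3 -m creep '[{"x":0,"y":0,"z":0.006,"roll":0,"jaw":-1},{"x":0,"y":0,"z":0,"roll":0,"jaw":-1}]'; python3 -m creep '[{"x":0,"y":0,"z":0.005,"roll":0,"jaw":-1},{"x":0,"y":0,"z":0,"roll":0,"jaw":-1}]'
```

```text
time: 14.15
eef_pos: [522.1, -189.5, 73.0]
orientation: [-0.0, 0.506, 0.862, -0.0]
ft_force: [-0.1, 0.6, -2.3]
gripper_width: 23.5
time: 14.35
eef_pos: [522.2, -189.6, 72.3]
orientation: [-0.0, 0.506, 0.862, -0.0]
ft_force: [-0.2, 1.0, -1.5]
gripper_width: 23.3
time: 14.55
eef_pos: [522.2, -189.7, 71.8]
orientation: [-0.0, 0.506, 0.862, -0.0]
ft_force: [-0.1, 0.3, -1.6]
gripper_width: 23.5
```

```bash
python3 -m creep '[{"x":0,"y":0,"z":0.003,"roll":0,"jaw":-1},{"x":0,"y":0,"z":0,"roll":0,"jaw":-1}]'; python3 -m creep '[{"x":0,"y":0,"z":0.003,"roll":0,"jaw":-1},{"x":0,"y":0,"z":0,"roll":0,"jaw":-1}]'
```

```text
time: 14.75
eef_pos: [522.3, -189.6, 71.6]
orientation: [0.0, 0.506, 0.862, -0.0]
ft_force: [-0.4, 0.6, 0.1]
gripper_width: 23.1
time: 14.95
eef_pos: [522.3, -189.7, 71.6]
orientation: [0.0, 0.506, 0.862, -0.0]
ft_force: [-2.9, -0.2, 5.1]
gripper_width: 23.3
```

```bash
python3 -m creep '[{"x":0,"y":0,"z":0.003,"roll":0,"jaw":-1},{"x":0,"y":0,"z":0,"roll":0,"jaw":-1}]'; python3 -m creep '[{"x":0,"y":0,"z":0.003,"roll":0,"jaw":-1},{"x":0,"y":0,"z":0,"roll":0,"jaw":-1},{"x":0,"y":0,"z":0,"roll":0,"jaw":-1}]'
```

```text
time: 15.15
eef_pos: [522.3, -189.7, 71.6]
orientation: [0.0, 0.506, 0.862, -0.0]
ft_force: [-3.2, 0.9, 8.5]
gripper_width: 23.0
time: 15.45
eef_pos: [522.3, -189.6, 71.6]
orientation: [0.0, 0.506, 0.862, -0.0]
ft_force: [-3.1, 1.2, 12.2]
gripper_width: 23.3
```

Seated: z stays at 71.6 while the force climbs to 12 N. Next I ease off, open the jaws and retreat.

```bash
python3 -m creep '[{"x":0,"y":0,"z":-0.007,"roll":0,"jaw":-1},{"x":0,"y":0,"z":0,"roll":0,"jaw":-0.3},{"x":0,"y":0,"z":0,"roll":0,"jaw":0},{"x":0,"y":0,"z":0,"roll":0,"jaw":0.5},{"x":0,"y":0,"z":0,"roll":0,"jaw":1},{"x":0,"y":0,"z":0,"roll":0,"jaw":1},{"x":0,"y":0,"z":0,"roll":0,"jaw":1},{"x":0,"y":0,"z":0,"roll":0,"jaw":1}]'
python3 -m creep '[{"x":0,"y":0,"z":-0.05,"roll":0,"jaw":1},{"x":0,"y":0,"z":-0.1,"roll":0,"jaw":1},{"x":0,"y":0,"z":-0.25,"roll":0,"jaw":1},{"x":0,"y":0,"z":-0.3,"roll":0,"jaw":1},{"x":0,"y":0,"z":-0.3,"roll":0,"jaw":1},{"x":-0.3,"y":0,"z":-0.1,"roll":0,"jaw":1},{"x":0,"y":0,"z":0,"roll":0,"jaw":1},{"x":0,"y":0,"z":0,"roll":0,"jaw":1},{"x":0,"y":0,"z":0,"roll":0,"jaw":1}]'
python3 - <<'E'
from h import *
import pickle
pickle.dump(ctrl.camera_params("wrist"),open("w7.pkl","wb"))
cv2.imwrite("pics/w7.png",ctrl.read_camera("wrist")[:,:,::-1])
cv2.imwrite("pics/s7.png",ctrl.read_camera("side")[:,:,::-1])
E
```

```text
time: 16.25
eef_pos: [522.2, -189.6, 71.2]
orientation: [-0.0, 0.507, 0.862, -0.0]
ft_force: [0.8, -0.3, 0.1]
gripper_width: 85.6
time: 17.15
eef_pos: [538.8, -220.3, 202.9]
orientation: [-0.001, 0.506, 0.862, 0.0]
ft_force: [-0.2, -0.8, -0.9]
gripper_width: 85.6
```

View pics/w7.png

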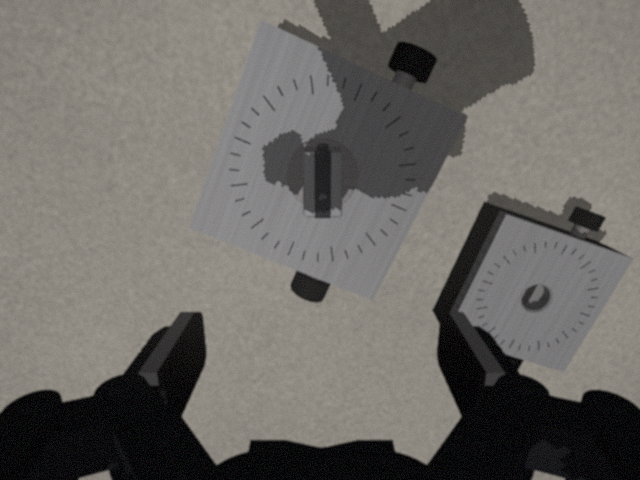

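View pics/s7.png

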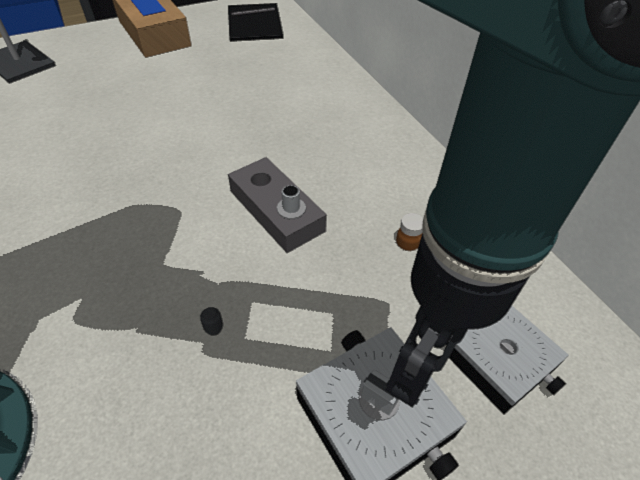

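The wrist view shows the carrier alone in the bore at (322,175), upright, with its flange flat on the stage. The side view shows the pillar, jar and objective where they were.

```bash
python3 -c "
from station import ctrl
print(ctrl.sense()['time'],ctrl.sense()['ft_force']);print(ctrl.sign_off())"
```

```text
17.25 [-0.04795418 -0.38157206 -0.52598363]
the job is handed in; nothing more can be done
None
```

The carrier with the oblong clamp block is seated in the large (150 mm) stage with its flange flush on the top. I let go, backed clear and handed the job in at 17.25 s.

- **Resting and turning:** I lowered it into the bore until it rested on the spindle face, at a net reading of about 6 N. I then turned it clockwise under that pressure. The tongue dropped into the slot after about 4° of turning. I turned another 4° to line it up better, then pushed it home.
- **Forces:** The highest contact reading was 12 N, during the final push. Forces were read only at the end of each call, but the moves were fractions of a millimetre.
- **Seated height:** The tool stopped at 71.6 mm, 15 mm above where it gripped the carrier in the rack. That is the difference between the 60 mm stage top and the 45 mm rack top. It stayed at that height as the force rose to 12 N.
- **Last pictures:** The carrier stands upright and alone in the bore. The pillar carrier, objective and jar look unmoved, judged by eye and not measured.
- **Disagreements:** The top and wrist cameras differed by about 2 mm on the bore's position and 2° on the slot's angle. They also differed by about 4° on the block's angle in the rack. I used mostly the wrist values, and the carrier went in without any side load. The tongue dropped in about 7° short of the slot line I had estimated, against the 4.6° allowed, so the angle estimate was off by at least 2°.

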